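Free the short hinge link with the forked tool

TASK

Two links hang side by side, each on a sprung hinge pin in its own blue stand. Take the forked tool (square handle and two tines, not the round single-point one) from the rack, put its tines over the pin of the stand with the SHORT link and push the pin's collar back against its spring until the short link drops off, keeping your fingers off that stand. Then put the forked tool back upright in a slot of the rack; leave the long link hanging on its pin.

Things in the scene. Friction and masses are not known exactly. Their poses are not given: they have to be found in the camera images.
- fork_handle (a point): Centre of the square black handle (24 x 24 mm, 55 tall, clear all round) of the forked tool, upright in the rack, 130 g; 83.5 mm above the tine tips. z points up the tool, x from tine to tine, y through the fork's 8 mm thickness. The same turned half round. Under the handle is a guard plate 58 (x) x 40 (y) x 6 mm, underside 50 mm above the tips. The other slot's tool is round.
- fork_tip (a point): Middle between the two tine tips, level with the tips; axes as fork_handle. Tines 7 mm wide (x), 26 long, 18 mm gap between them, 32 mm over all; solid above them. In the rack the tips are 20 mm above the bench.
- rack: Plywood tool rack fixed to the bench, 184 (x) x 76 (y) mm, top 70 mm high; origin at the centre of its underside. Two slots, 45 (x) x 23 (y) mm, through its 10 mm top board at x = -45 and +45 mm. A tool rests by its guard plate on the top, blade hanging through the slot, its x along the rack's x. The forked tool starts in either slot.
- stand_short: Blue stand fixed to the bench with the short link; base 90 (x) x 172 (y) mm, origin at bench level. An 8 mm steel pin lies along y, 140 mm up, at x = 0. Along y in mm: post -72 to -60, link in the gap, post -42 to -30, bare pin -30 to 18, collar of 32 mm diameter 18 to 28, spring, end post 68 to 88. Posts 26 wide (x), 155 high, end post 160. The other stand is equal.
- stand_short_entry (a point): Point on the pin's axis of that stand, in the middle of the bare length where the tines go over the pin (y = -6 mm of the stand); axes as the stand, y along the pin. With the tine tips about 16 mm below this point the pin is well inside the tines and they bear on the collar.
- stand_short_collar (a point): Centre of the collar's face towards the link on that pin, 24 mm to +y of the entry point at rest; moves with the pin.
- stand_short_pin (a joint): How far that pin is drawn back to the stand's +y, in m: 0 at rest, 0.034 at its stop. The spring pushes back with 1.5 N at rest, 3.6 N at the stop. The pin's end has left the link at about 0.022; 0.028 to 0.032 is a good stroke. The pin springs back when let go.
- short_link_eye (a point): Centre of the 16 mm square eye of the short link, an aluminium bar 36 wide (x), 14 thick (y), 62 mm long, 46 mm from eye centre to foot. It hangs on the pin with the eye 136 mm above the bench; freed, it drops between the posts to the base pad, 12 mm high, the eye then about 60 mm up or lower.
- long_link_eye (a point): Centre of the upper eye of the long link (bystander, 121 mm long, with a foot 70 mm wide (x) and 60 mm high that sticks out past the posts), hanging on the pin of the other stand, 136 mm above the bench.
Mind the look-alikes: they are no part of the job. Leave any yellow look-alike of the part that bears fork_handle alone. What is shaped like the part that bears short_link_eye but orange is not meant.

How it is judged:
On the way, in this order (a step that is already met when the one before it is completed fails the run):
1. the forked tool is lifted out of the rack (z of fork_tip in the frame of rack above 0.08 m).
2. the forked tool has pushed the short link's pin back by 15 mm or more (value of joint stand_short_pin above 0.015 m and distance between fork_tip and stand_short_collar below 0.035 m).
At the end, for the whole second after the job is handed in: Short link dropped: eye under 90 mm high, within 150 mm of its stand's origin; its pin back within 6 mm of rest. Long link still hanging, eye above 120 mm. Forked tool in a rack slot: tips under 30 mm high, within 70 mm of the rack's centre, upright within 10 degrees (z of short_link_eye in the frame of stand_short below 0.09 m and horizontal distance between short_link_eye and stand_short below 0.15 m and value of joint stand_short_pin below 0.006 m and height (world z) of long_link_eye above 0.12 m and z of fork_tip in the frame of rack below 0.03 m and horizontal distance between fork_tip and rack below 0.07 m and angle between fork_tip's own z axis and vertical below 0.17 rad); the robot touches nothing.
It fails at once if the long link is knocked off its pin (height (world z) of long_link_eye below 0.11 m).
It fails at once if the fingers push on the short link's stand, pin or collar (over 3 N) instead of the tool (contact force between the fingers and stand_short above 3 N).
It also fails if it takes over 64 s, if anything falls off the work surface, if the arm or the gripper's body presses on something with over 40 N, if the wrist force passes 120 N, or if a joint passes its speed limit or range.

ROBOT

A 6-joint arm with a two-finger parallel gripper is mounted at the origin on the work surface. World frame = base frame: x ahead of the robot, y to its left, z up, the work surface at z = 0. Lengths are in m, angles in rad, forces in N, time in s.
With the tool pointing down it reaches from about 0.35 to 0.775 m from the base axis. Payload 5.5 kg.
Tool frame: the origin (TCP) lies where the fingers leave the gripper's body, on its centre line; the fingertips stand 73 mm ahead of it and the grasp point (between the pads) lies 54 mm ahead of it; z points along the fingers, y is the direction in which the jaws open and shut (so a half turn about z gives the same grasp; the last joint's range is limited). The gripper opens to 85 mm and grips with 20 to 120 N. Pads are 22 mm wide; open, the fingers measure 114 mm over their backs; the gripper's body (76 mm by 85 mm) begins 54 mm behind the grasp point. The pads swing forward as they close: fully open they stand 13 mm farther back than shut.
Start: joints at [-1.273, 0.313, 0.046, 1.304, 0, 1.431], TCP at [0.244, -0.521, 0.304] pointing down, gripper open.
Joint ranges: [-2.76, 2.76], [-0.86, 1.69], [-1.03, 1.26], [-2.2, 2.34], [-1.47, 1.5], [-3.14, 3.14]. Speed limits (rad/s): [2.57, 2.57, 3.14, 3.14, 3.14, 3.14].

INTERFACE

Orientations are given as a unit quaternion [w, x, y, z].
In Python, from workcell import env, read_camera, job, cut_out gives the robot as it stands.
- The arm moves only by the tool servo_tool, never from a script. Its argument "deltas" is a list of rows, each an object of numbers: "dx", "dy", "dz": the shift along the world's x, y, z in mm; "rx", "ry", "rz": the turn, a rotation vector about the world's x, y, z in rad; "fingers": the closure, from -1 (fully open) to 1 (shut). A call has 1 to 8 rows; each row shifts and turns the commanded pose from where the row before left it; what a row does not reach is not made up. A row lasts 1/10 s, in which the tool goes at most 50 mm and 8.59 degrees, less where a joint would pass 70% of its speed; a pose out of reach is approached as far as the arm can. A call is refused whole if a number of a shift passes 50 or a number of a turn 0.15, either way. A call with a gripper value outside its range is refused whole. The fingers move at their own pace and stop on an object; "newtons" is the grip in N (left out, the last holds). Time passes only in rows, so rows that do not move let the fingers close. It gives the time, the measured TCP pose, the force and the opening at its end, in the units of the state.
- env.get_state(): the state, without advancing time (a new reading comes with each control period).
- read_camera(name): name is "scene" or "side" or "wrist"; returns a dict with "img" (400x640x3 uint8, red, green, blue), "intrinsics" (3x3 intrinsics, pixels), "extrinsics" (4x4, takes a point from camera to world coordinates); the wrist camera has in their place "hand_eye" (4x4, takes a point from camera to tool coordinates, whose origin is the TCP and whose axes are the flange's). Camera axes: x right, y down, z forward; pixel columns grow to the right and rows downward; lengths in m; the calibration is good to about 2 mm. A picture is of the moment at which its call begins: read the wrist's pose just before it. There is no depth.
- job.hand_in(): hands the job in, once; it reports no verdict.
Trained networks look in the newest picture that a camera, given by its name, has taken for a name from the list of things; names that differ only in an ending like _2 or _b are one class to them, and where a whole thing is asked for, a point or a joint stands for the part that bears it (a point fixed in the world has none). Each returns a list of dicts, best first, with "confidence" (0 to 1); they miss things now and then, are a little off and sometimes report something else, mostly with a low value. They report only what shows in the picture. A call takes as long as a camera call. They do not tell look-alikes from the thing itself.
- cut_out(target, camera): "region" (400x640 bool, what is visible of it) and "extent" ([left, top, right, bottom] in pixels, round what is visible of it).
The state is a dict: "clock": time; "joint_pos": joint angles; "qvel": joint speeds; "tau": joint torques, N m; "tcp_pos": TCP position; "orientation": TCP orientation; "wrist_force": force on the tool from outside, world axes, zero at the start; "ft_torque": the same for the moment, N m; "finger_gap": finger opening in m.
Only numpy, scipy, OpenCV 4.12 (cv2) and the standard library are available. Lean on these libraries where they do the work, as an engineer would, in place of code of your own. Each camera call takes 0.05 s, during which the arm holds its last target. There are 200 camera calls.

## Working session

There is one attempt and no reset: what is moved stays moved. The work goes in short steps, Python scripts to look and compute and a tool call to move; the robot and the scene stay as the last step left them, time stands still between calls to the robot, and variables do not carry over. Pictures are saved under pics/ and viewed, about 8 in all and at most 12, crops included, and the job is handed in when it is done.

Besides the shell and the picture viewer there is one more tool, called as name([rows], argument=value, ...), one row to a line, values as JSON. servo_tool: Moves the arm, as the interface text tells. Its arguments: {"type":"object","properties":{"deltas":{"type":"array"},"newtons":{"type":"number"}},"required":["deltas"]}

```bash
mkdir -p pics; ls
cat > h.py <<'E'
import numpy as np,cv2
from workcell import env,read_camera,job,cut_out
E
python3 - <<'E'
from h import *
s=env.get_state();print(s)
ims=[]
for c in ["scene","side"]:
    r=read_camera(c);cv2.imwrite(f"pics/{c}0.png",r["img"][:,:,::-1]);print(c,r["intrinsics"].tolist(),np.round(r["extrinsics"],4).tolist())
    for t in ["fork_handle","rack","stand_short","short_link_eye","long_link_eye"]:
        for d in cut_out(t,c): print(c,t,round(d["confidence"],2),d["extent"])
E
```

```text
pics
{'clock': 0.0, 'joint_pos': array([-1.27257875e+00,  3.13986106e-01,  4.49895013e-02,  1.30359434e+00,
       -2.60139870e-06,  1.43119513e+00]), 'qvel': array([-0.00148005, -0.00037576,  0.00116024,  0.00119036,  0.00010434,
       -0.0006667 ]), 'tau': array([-2.94124229e-04, -4.80620813e+01,  2.98535693e+01,  1.92209333e-02,
       -1.30292797e-04, -2.12434333e-05]), 'tcp_pos': array([ 0.24365889, -0.52040841,  0.30302118]), 'orientation': array([-8.94384960e-04,  9.76134480e-01,  2.17165080e-01, -7.23859396e-05]), 'wrist_force': array([ 0.04922387, -0.01245219, -0.60613528]), 'ft_torque': array([ 0.03791472, -0.05187609, -0.05633379]), 'finger_gap': 0.08522573292268976}
scene [[391.7457775164171, 0.0, 317.68000714136383], [0.0, 391.7457775164171, 201.12788006811974], [0.0, 0.0, 1.0]] [[-0.3808, 0.6233, -0.683, 1.0206], [0.9246, 0.2668, -0.272, 0.1363], [0.0127, -0.7351, -0.6778, 0.637], [0.0, 0.0, 0.0, 1.0]]
scene fork_handle 0.66 [188.8, 181.2, 217.5, 216.0]
scene fork_handle 0.55 [273.3, 155.8, 300.3, 200.2]
scene rack 0.83 [173.5, 166.4, 244.4, 245.2]
scene stand_short 0.
[... 151 characters left out ...]
_link_eye 0.7 [256.6, 183.2, 275.8, 242.7]
scene long_link_eye 0.48 [449.9, 229.5, 598.2, 347.4]
side [[473.62773627602604, 0.0, 316.05259894018565], [0.0, 473.62773627602604, 201.69968288545994], [0.0, 0.0, 1.0]] [[-0.8971, -0.2953, 0.3287, 0.179], [-0.4418, 0.5956, -0.6709, 0.6132], [0.0024, -0.747, -0.6648, 0.7527], [0.0, 0.0, 0.0, 1.0]]
side fork_handle 0.94 [375.6, 170.9, 400.7, 210.7]
side fork_handle 0.79 [330.5, 116.3, 355.2, 147.5]
side rack 0.93 [324.6, 129.2, 397.8, 171.0]
side stand_short 0.67 [166.0, 280.8, 273.3, 400.0]
side short_link_eye 0.84 [227.1, 285.3, 253.2, 321.1]
side short_link_eye 0.71 [247.9, 277.3, 271.9, 307.0]
side long_link_eye 0.79 [310.3, 144.0, 341.5, 198.8]
```

View pics/scene0.png

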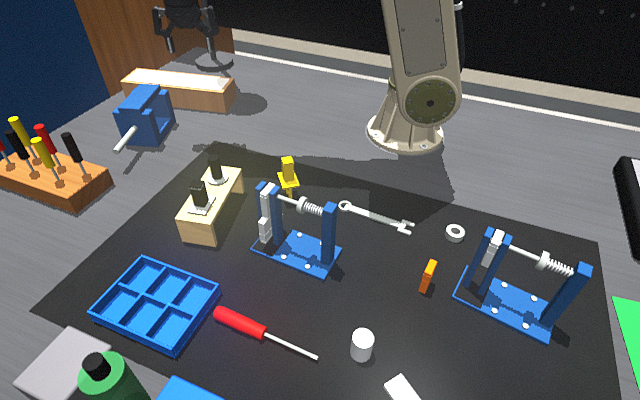

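View pics/side0.png

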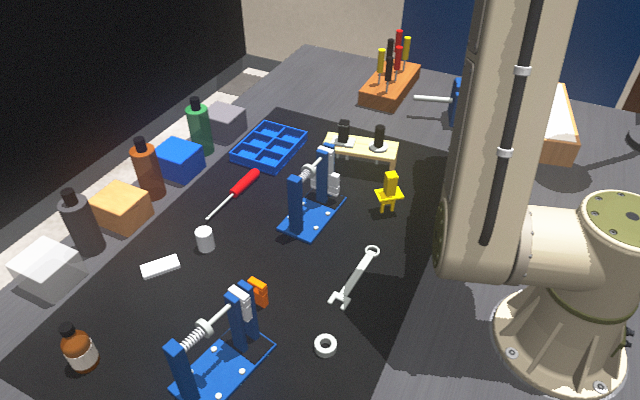

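Forked-tool candidates in the scene picture: black handle with a rectangular guard at (198,195), black with a round guard at (215,168, the single-point tool), and a yellow look-alike at (288,170). Link candidates: the white short link at (492,250), the orange one at (428,276), and the long link in the middle stand at (265,210). I choose the black tool at (198,195) and the stand at (520,285). Next is a close crop to check this.

Run:
```python
from h import *
a=cv2.imread("pics/scene0.png");b=cv2.imread("pics/side0.png")
def c(i,x,y,w,h):return cv2.resize(i[y:y+h,x:x+w],(400,300),interpolation=cv2.INTER_CUBIC)
cv2.imwrite("pics/m1.png",np.vstack([np.hstack([c(a,160,140,140,105),c(a,445,220,160,120)]),np.hstack([c(b,310,100,100,75),c(b,150,270,160,120)])]))
```

```text
(no output)
```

View pics/m1.png

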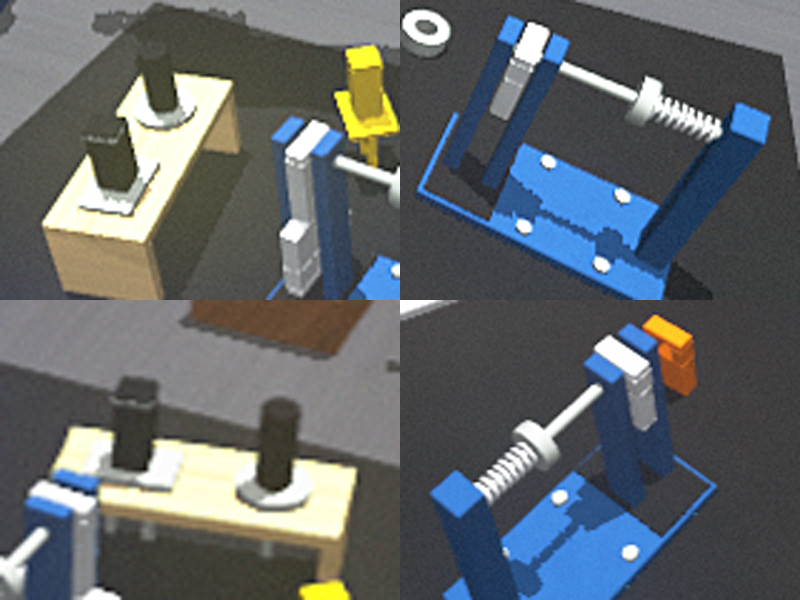

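```bash
cat >> h.py <<'E'
from scipy.optimize import least_squares
from scipy.spatial.transform import Rotation as R
def proj(K,T,P):
    p=(np.linalg.inv(T)@np.c_[P,np.ones(len(P))].T)[:3]; q=np.array(K)@p; return (q[:2]/q[2]).T
def fit(obs,x0):
    # obs: list of (K,T,P_local mm Nx3,pix)
    def f(v):
        c,s=np.cos(v[2]),np.sin(v[2]);o=[]
        for K,T,P,u in obs:
            P=np.asarray(P,float)/1e3
            W=np.c_[v[0]+c*P[:,0]-s*P[:,1],v[1]+s*P[:,0]+c*P[:,1],P[:,2]]
            o.append((proj(K,T,W)-np.asarray(u)).ravel())
        return np.concatenate(o)
    r=least_squares(f,x0,loss="soft_l1");return r.x,f(r.x).reshape(-1,2)
E
cat > f1.py <<'E'
from h import *
A=read_camera("scene");B=read_camera("side")
def mk(r,s,ox,oy,cx,cy,L):
    return (r["intrinsics"],r["extrinsics"],[l[0] for l in L],[((l[1][0]-cx)/s+ox,(l[1][1]-cy)/s+oy) for l in L])
S=[mk(A,2.5,445,220,400,0,[((-13,68,160),(737,105)),((-13,88,160),(770,117)),((13,88,160),(762,145)),((13,68,160),(729,132)),((-13,-30,155),(569,40)),((13,-30,155),(556,62)),((-13,-72,155),(508,15)),((-13,-60,155),(524,22)),((45,-86,0),(417,192))]),
 mk(B,2.5,150,270,400,300,[((13,68,160),(455,472)),((13,88,160),(432,490)),((-13,88,160),(465,513)),((-13,68,160),(490,488)),((13,-30,155),(585,358)),((13,-72,155),(635,325)),((-13,-72,155),(658,337)),((13,-60,155),(617,333))])]
Rk=[mk(A,2.857,160,140,0,0,[((-92,38,70),(237,82)),((92,38,70),(150,238)),((92,-38,70),(43,225))]),
 mk(B,4,310,100,0,300,[((-92,-38,70),(357,467)),((-92,38,70),(338,533)),((92,-38,70),(68,428))])]
G=[mk(A,2.857,160,140,0,0,[((29,-20,76),(80,208)),((29,20,76),(127,212)),((-29,20,76),(160,160))])]
for n,o,x0 in (("stand",S,[.55,.2,0]),("rack",Rk,[.55,-.3,0]),("guard",G,[.6,-.3,0])):
    x,r=fit(o,x0);print(n,np.round(x,4));print(np.round(r,1).tolist())
E
python3 f1.py
```

```text
stand [ 0.5026  0.3015 -0.2078]
[[-1.5, -2.6], [-0.5, -1.5], [0.4, -1.4], [-1.0, -2.4], [0.1, -1.0], [1.2, -0.2], [-0.7, -1.4], [-0.0, -1.3], [-5.6, -0.9], [-0.6, -2.7], [-2.8, -0.0], [-4.0, 1.2], [-2.6, 1.0], [-1.7, 1.3], [-2.5, -2.1], [0.0, 1.0], [-0.7, -0.7]]
rack [ 0.5123 -0.316   0.2064]
[[-1.2, -0.4], [-0.6, 0.6], [1.3, -0.1], [-0.8, 0.3], [0.1, 1.2], [0.7, -0.2]]
guard [ 0.5583 -0.3077  0.2164]
[[-1.1, -0.6], [1.2, 0.6], [-0.0, -0.0]]
```

servo_tool([
  {"dx": 36, "dy": 24, "rz": -0.03, "fingers": -1},
  {"dx": 36, "dy": 24, "rz": -0.03},
  {"dx": 36, "dy": 24, "rz": -0.03},
  {"dx": 36, "dy": 24, "rz": -0.03},
  {"dx": 36, "dy": 24, "rz": -0.03},
  {"dx": 36, "dy": 24, "rz": -0.03},
  {"dx": 36, "dy": 24, "rz": -0.03},
  {"dx": 36, "dy": 24, "rz": -0.02},
])

```text
invalid input at $.deltas[0]: expected keys dx, dy, dz, rx, ry, rz, fingers
```

servo_tool([
  {"dx": 20, "dy": 20},
  {"dx": 0},
  {"dx": 0},
])

```text
invalid input at $.deltas[0]: expected keys dx, dy, dz, rx, ry, rz, fingers
```

```bash
cat >> h.py <<'E'
def wrist(name):
    s=env.get_state();r=read_camera("wrist")
    if name: cv2.imwrite(f"pics/{name}.png",r["img"][:,:,::-1])
    q=s["orientation"];T=np.eye(4);T[:3,:3]=R.from_quat(q[[1,2,3,0]]).as_matrix();T[:3,3]=s["tcp_pos"]
    return s,r,T@np.array(r["hand_eye"])
def onplane(K,T,u,z):
    d=T[:3,:3]@np.linalg.inv(np.array(K))@np.array([u[0],u[1],1.]);return T[:3,3]+d*(z-T[2,3])/d[2]
def yaw(s):
    q=s["orientation"];v=R.from_quat(q[[1,2,3,0]]).as_matrix()[:,0];return np.arctan2(v[1],v[0])
E
python3 - <<'E'
from h import *
s,r,T=wrist("w1");print(s["clock"],s["tcp_pos"],yaw(s),s["joint_pos"].round(2));print(r["intrinsics"],T.round(3).tolist())
for d in cut_out("fork_handle","wrist"): print(d["confidence"],d["extent"])
A=read_camera("scene")
for u in ((260.8,184.8),(273.8,189.7),(329,208)): print(onplane(A["intrinsics"],A["extrinsics"],u,.155))
E
```

```text
0.7 [ 0.24376968 -0.52081759  0.30396062] 0.43777797004847735 [-1.27  0.31  0.05  1.3   0.    1.43]
[[315.82681532   0.         315.84510315]
 [  0.         315.82681532 199.49305589]
 [  0.           0.           1.        ]] [[0.423, -0.873, -0.243, 0.305], [-0.906, -0.408, -0.115, -0.493], [0.001, 0.268, -0.963, 0.375], [0.0, 0.0, 0.0, 1.0]]
[ 0.53514914 -0.17361554  0.155     ]
[ 0.53807752 -0.14455714  0.155     ]
[ 0.54369699 -0.03166129  0.155     ]
```

View pics/w1.png

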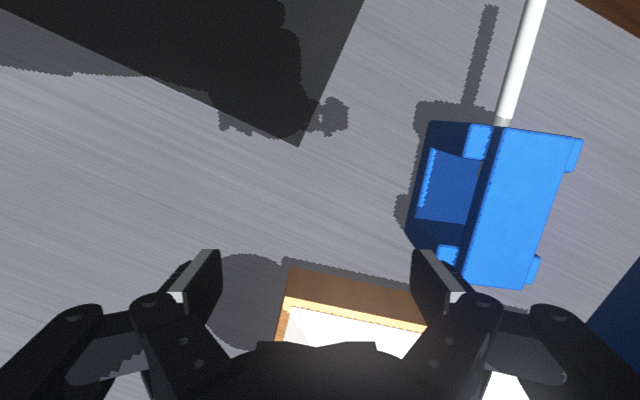

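The picture shows the vise at (510,200): the moves were refused because every row needs all seven keys. I'll resend them.

servo_tool([
  {"dx": 36, "dy": 24, "dz": 0, "rx": 0, "ry": 0, "rz": -0.03, "fingers": -1},
  {"dx": 36, "dy": 24, "dz": 0, "rx": 0, "ry": 0, "rz": -0.03, "fingers": -1},
  {"dx": 36, "dy": 24, "dz": 0, "rx": 0, "ry": 0, "rz": -0.03, "fingers": -1},
  {"dx": 36, "dy": 24, "dz": 0, "rx": 0, "ry": 0, "rz": -0.03, "fingers": -1},
  {"dx": 36, "dy": 24, "dz": 0, "rx": 0, "ry": 0, "rz": -0.03, "fingers": -1},
  {"dx": 36, "dy": 24, "dz": 0, "rx": 0, "ry": 0, "rz": -0.03, "fingers": -1},
  {"dx": 36, "dy": 24, "dz": 0, "rx": 0, "ry": 0, "rz": -0.03, "fingers": -1},
  {"dx": 36, "dy": 24, "dz": 0, "rx": 0, "ry": 0, "rz": -0.02, "fingers": -1},
])

```text
clock: 1.65
tcp_pos: [0.5331, -0.3276, 0.3041]
orientation: [0.0, 0.995, 0.103, 0.0]
wrist_force: [-0.3, -0.7, 0.2]
finger_gap: 0.0857
```

servo_tool([
  {"dx": 25, "dy": 21, "dz": 0, "rx": 0, "ry": 0, "rz": 0, "fingers": -1},
  {"dx": 0, "dy": 0, "dz": 0, "rx": 0, "ry": 0, "rz": 0, "fingers": -1},
  {"dx": 0, "dy": 0, "dz": 0, "rx": 0, "ry": 0, "rz": 0, "fingers": -1},
])

```text
clock: 1.95
tcp_pos: [0.5572, -0.3072, 0.3036]
orientation: [0.0, 0.995, 0.105, -0.0]
wrist_force: [-0.6, -0.1, -0.5]
finger_gap: 0.0859
```

Run:
```python
from h import *
s,r,T=wrist("w2");print(s["clock"],s["tcp_pos"],yaw(s),s["joint_pos"].round(2));print(T.round(3).tolist())
for d in cut_out("fork_handle","wrist"): print(d["confidence"],d["extent"])
```

```text
1.95 [ 0.5572006  -0.30715477  0.30357502] 0.20969565737628082 [-0.63  0.44  0.23  1.36 -0.    2.3 ]
[[0.208, -0.942, -0.263, 0.623], [-0.978, -0.2, -0.057, -0.294], [0.001, 0.269, -0.963, 0.374], [0.0, 0.0, 0.0, 1.0]]
0.61 [299.3, 152.5, 339.9, 215.5]
```

View pics/w2.png

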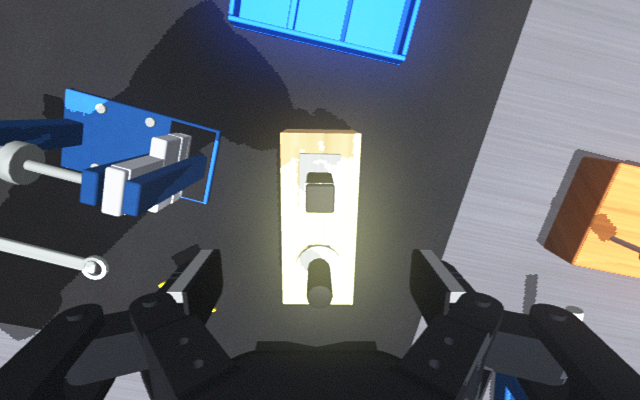

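Run:
```python
from h import *
s,r,T=wrist(None);K=r["intrinsics"]
P=lambda u,z:onplane(K,T,u,z).round(4)
print("handle",P((320,198),.131),[P(u,.131)[:2] for u in((305,184),(334,184),(334,212),(306,212))])
a,b=P((320.5,152),.07),P((317.5,304),.07);print("rack ends",a,b,np.arctan2(*(a-b)[[1,0]]))
print("rack sides",P((282,270),.07),P((354,270),.07))
print("guard",[P(u,.076)[:2] for u in((299.5,153),(340,153))])
```

```text
handle [ 0.5578 -0.3124  0.131 ] [array([ 0.5666, -0.2984]), array([ 0.5713, -0.3208]), array([ 0.5487, -0.3259]), array([ 0.544 , -0.3038])]
rack ends [ 0.5866 -0.3076  0.07  ] [ 0.4226 -0.3393  0.07  ] 0.190937976723086
rack sides [ 0.4555 -0.2936  0.07  ] [ 0.4712 -0.3688  0.07  ]
guard [array([ 0.5823, -0.2882]), array([ 0.5901, -0.3256])]
```

The fork's square handle is at (320,198), with the round tool below it at (319,295); it lies 5 mm to -y of the TCP. Descending to grip it.

servo_tool([
  {"dx": 0, "dy": -4, "dz": -35, "rx": 0, "ry": 0, "rz": 0, "fingers": -1},
  {"dx": 0, "dy": 0, "dz": -40, "rx": 0, "ry": 0, "rz": 0, "fingers": -1},
  {"dx": 0, "dy": 0, "dz": -40, "rx": 0, "ry": 0, "rz": 0, "fingers": -1},
  {"dx": 0, "dy": 0, "dz": -28, "rx": 0, "ry": 0, "rz": 0, "fingers": -1},
  {"dx": 0, "dy": 0, "dz": 0, "rx": 0, "ry": 0, "rz": 0, "fingers": -1},
  {"dx": 0, "dy": 0, "dz": 0, "rx": 0, "ry": 0, "rz": 0, "fingers": -1},
])

```text
clock: 2.7
tcp_pos: [0.5561, -0.3126, 0.1614]
orientation: [-0.0, 0.995, 0.103, -0.0]
wrist_force: [0.3, -0.6, 1.1]
finger_gap: 0.0853
```

servo_tool([
  {"dx": 0, "dy": 0, "dz": 0, "rx": 0, "ry": 0, "rz": 0, "fingers": 1},
  {"dx": 0, "dy": 0, "dz": 0, "rx": 0, "ry": 0, "rz": 0, "fingers": 1},
  {"dx": 0, "dy": 0, "dz": 0, "rx": 0, "ry": 0, "rz": 0, "fingers": 1},
  {"dx": 0, "dy": 0, "dz": 0, "rx": 0, "ry": 0, "rz": 0, "fingers": 1},
  {"dx": 0, "dy": 0, "dz": 0, "rx": 0, "ry": 0, "rz": 0, "fingers": 1},
  {"dx": 0, "dy": 0, "dz": 0, "rx": 0, "ry": 0, "rz": 0, "fingers": 1},
], newtons=80)

```text
clock: 3.3
tcp_pos: [0.5573, -0.312, 0.162]
orientation: [0.001, 0.995, 0.104, 0.001]
wrist_force: [-0.5, -0.6, 4.8]
finger_gap: 0.0228
```

servo_tool([
  {"dx": 0, "dy": 0, "dz": 20, "rx": 0, "ry": 0, "rz": 0, "fingers": 1},
  {"dx": 0, "dy": 0, "dz": 30, "rx": 0, "ry": 0, "rz": 0, "fingers": 1},
  {"dx": 0, "dy": 0, "dz": 40, "rx": 0, "ry": 0, "rz": 0, "fingers": 1},
  {"dx": 0, "dy": 0, "dz": 40, "rx": 0, "ry": 0, "rz": 0, "fingers": 1},
  {"dx": 0, "dy": 0, "dz": 40, "rx": 0, "ry": 0, "rz": 0, "fingers": 1},
  {"dx": 0, "dy": 0, "dz": 30, "rx": 0, "ry": 0, "rz": 0, "fingers": 1},
  {"dx": 0, "dy": 0, "dz": 0, "rx": 0, "ry": 0, "rz": 0, "fingers": 1},
  {"dx": 0, "dy": 0, "dz": 0, "rx": 0, "ry": 0, "rz": 0, "fingers": 1},
])

```text
clock: 4.1
tcp_pos: [0.5569, -0.3119, 0.3608]
orientation: [0.0, 0.995, 0.104, 0.0]
wrist_force: [-0.5, -0.2, -2.6]
finger_gap: 0.0235
```

Run:
```python
from h import *
s,r,T=wrist("w3");print(s["clock"],s["tcp_pos"],yaw(s),s["finger_gap"])
A=read_camera("side")["img"][:,:,::-1];B=read_camera("scene")["img"][:,:,::-1]
w=cv2.resize(r["img"][:,:,::-1],(400,250))
c=lambda i,x,y:cv2.resize(i[y:y+120,x:x+160],(400,300),interpolation=cv2.INTER_CUBIC)
x=np.vstack([np.hstack([c(A,270,40),c(B,120,80)]),np.hstack([w,np.zeros_like(w)])])
cv2.imwrite("pics/m2.png",x)
```

```text
4.1 [ 0.55693618 -0.31188699  0.36079421] 0.20780932015822648 0.023519556192858372
```

View pics/m2.png

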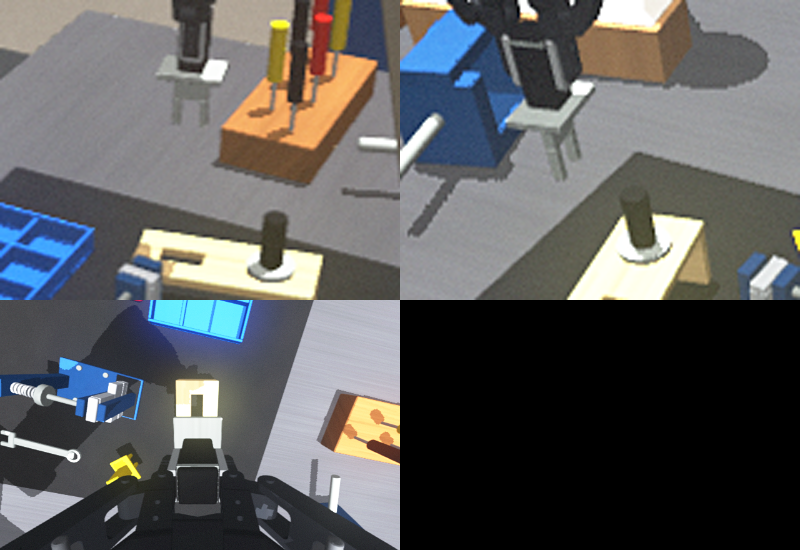

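The fork is held upright with both tines visible (montage at 180,105 and 560,150), its slot is empty and the round tool is still in place. Now carrying it over to the short stand.

servo_tool([
  {"dx": -5, "dy": 42, "dz": 0, "rx": 0, "ry": 0, "rz": -0.035, "fingers": 1},
  {"dx": -5, "dy": 42, "dz": 0, "rx": 0, "ry": 0, "rz": -0.035, "fingers": 1},
  {"dx": -5, "dy": 42, "dz": 0, "rx": 0, "ry": 0, "rz": -0.035, "fingers": 1},
  {"dx": -5, "dy": 42, "dz": 0, "rx": 0, "ry": 0, "rz": -0.035, "fingers": 1},
  {"dx": -5, "dy": 42, "dz": 0, "rx": 0, "ry": 0, "rz": -0.035, "fingers": 1},
  {"dx": -5, "dy": 42, "dz": 0, "rx": 0, "ry": 0, "rz": -0.035, "fingers": 1},
  {"dx": -5, "dy": 42, "dz": 0, "rx": 0, "ry": 0, "rz": -0.035, "fingers": 1},
  {"dx": -5, "dy": 42, "dz": 0, "rx": 0, "ry": 0, "rz": -0.035, "fingers": 1},
])

```text
clock: 5.05
tcp_pos: [0.5157, 0.0259, 0.3593]
orientation: [-0.0, 0.999, -0.037, -0.001]
wrist_force: [0.7, 0.6, -0.7]
finger_gap: 0.0229
```

servo_tool([
  {"dx": -5, "dy": 42, "dz": 0, "rx": 0, "ry": 0, "rz": -0.035, "fingers": 1},
  {"dx": -4, "dy": 42, "dz": 0, "rx": 0, "ry": 0, "rz": -0.035, "fingers": 1},
  {"dx": -4, "dy": 42, "dz": 0, "rx": 0, "ry": 0, "rz": -0.035, "fingers": 1},
  {"dx": -4, "dy": 42, "dz": 0, "rx": 0, "ry": 0, "rz": -0.03, "fingers": 1},
  {"dx": 0, "dy": 8, "dz": 0, "rx": 0, "ry": 0, "rz": 0, "fingers": 1},
  {"dx": 0, "dy": 0, "dz": 0, "rx": 0, "ry": 0, "rz": 0, "fingers": 1},
  {"dx": 0, "dy": 0, "dz": 0, "rx": 0, "ry": 0, "rz": 0, "fingers": 1},
])

```text
clock: 5.75
tcp_pos: [0.4926, 0.0774, 0.3607]
orientation: [-0.046, 0.999, -0.023, 0.0]
wrist_force: [-0.0, -0.7, -0.5]
finger_gap: 0.0229
```

Run:
```python
from h import *
s,r,T=wrist("w4");print(s["clock"],s["tcp_pos"],yaw(s),s["finger_gap"])
for t in ["stand_short","short_link_eye"]:
    for d in cut_out(t,"wrist"): print(t,d["confidence"],d["extent"])
```

```text
5.75 [0.49263544 0.07742314 0.36069259] -0.046611342339627895 0.02290978877130439
stand_short 0.67 [11.4, 120.5, 239.9, 209.1]
short_link_eye 0.9 [148.6, 163.7, 190.6, 210.0]
short_link_eye 0.56 [257.1, 129.2, 282.4, 163.9]
```

View pics/w4.png

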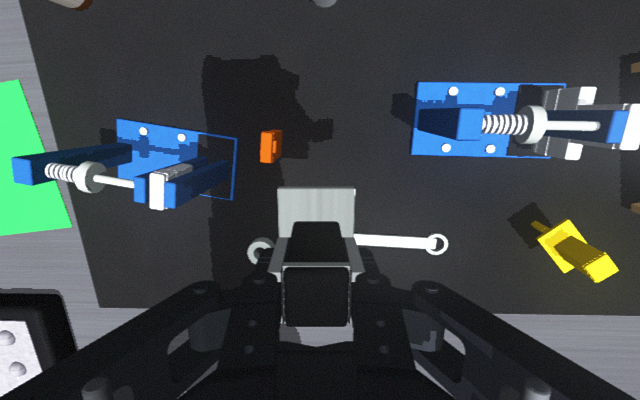

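The arm stopped at (0.493,0.077) with a slight tilt, because joint 6 ran into its limit. I'll use the half-turned grasp orientation instead, since the fork is symmetric.

Run:
```python
from h import *
s=env.get_state();print(s["joint_pos"].round(3))
M=R.from_quat(s["orientation"][[1,2,3,0]]);z=M.as_matrix()[:,2];ax=np.cross(z,[0,0,-1]);print("z",z,"untilt rotvec",ax)
print(yaw(s))
```

```text
[-0.047  0.147 -0.032  1.393  0.092  3.141]
z [ 0.00252926  0.09137042 -0.99581376] untilt rotvec [-0.09137042  0.00252926  0.        ]
-0.046375647069638815
```

servo_tool([
  {"dx": 0, "dy": 0, "dz": 0, "rx": 0, "ry": 0, "rz": 0.14, "fingers": 1},
  {"dx": 0, "dy": 0, "dz": 0, "rx": -0.09, "ry": 0, "rz": 0, "fingers": 1},
  {"dx": 0, "dy": 0, "dz": 0, "rx": 0, "ry": 0, "rz": 0.14, "fingers": 1},
  {"dx": 0, "dy": 0, "dz": 0, "rx": 0, "ry": 0, "rz": 0.14, "fingers": 1},
  {"dx": 0, "dy": 0, "dz": 0, "rx": 0, "ry": 0, "rz": 0.14, "fingers": 1},
  {"dx": 0, "dy": 0, "dz": 0, "rx": 0, "ry": 0, "rz": 0.14, "fingers": 1},
  {"dx": 0, "dy": 0, "dz": 0, "rx": 0, "ry": 0, "rz": 0.14, "fingers": 1},
  {"dx": 0, "dy": 0, "dz": 0, "rx": 0, "ry": 0, "rz": 0.14, "fingers": 1},
])

```text
clock: 6.7
tcp_pos: [0.4925, 0.0778, 0.3607]
orientation: [0.001, 0.892, 0.453, -0.005]
wrist_force: [0.2, 1.0, -0.4]
finger_gap: 0.0227
```

servo_tool([
  {"dx": 0, "dy": 10, "dz": 0, "rx": 0, "ry": 0, "rz": 0.14, "fingers": 1},
  {"dx": 0, "dy": 15, "dz": 0, "rx": 0, "ry": 0, "rz": 0.14, "fingers": 1},
  {"dx": 0, "dy": 15, "dz": 0, "rx": 0, "ry": 0, "rz": 0.14, "fingers": 1},
  {"dx": 0, "dy": 15, "dz": 0, "rx": 0, "ry": 0, "rz": 0.14, "fingers": 1},
  {"dx": 0, "dy": 15, "dz": 0, "rx": 0, "ry": 0, "rz": 0.14, "fingers": 1},
  {"dx": 0, "dy": 10, "dz": 0, "rx": 0, "ry": 0, "rz": 0.14, "fingers": 1},
  {"dx": 0, "dy": 5, "dz": 0, "rx": 0, "ry": 0, "rz": 0.14, "fingers": 1},
  {"dx": 0, "dy": 0, "dz": 0, "rx": 0, "ry": 0, "rz": 0.14, "fingers": 1},
])

```text
clock: 7.5
tcp_pos: [0.4924, 0.1636, 0.3605]
orientation: [0.004, 0.515, 0.857, -0.004]
wrist_force: [-0.2, -1.1, -1.4]
finger_gap: 0.023
```

```bash
cat > st.py <<'E'
from h import *
s=env.get_state();print(s["clock"],s["tcp_pos"].round(4),"yaw",yaw(s).round(4),"j",s["joint_pos"].round(2),"F",s["wrist_force"].round(1))
print("untilt",np.cross(R.from_quat(s["orientation"][[1,2,3,0]]).as_matrix()[:,2],[0,0,-1]).round(4))
E
python3 st.py
```

```text
7.5 [0.4924 0.1636 0.3605] yaw 2.0604 j [ 0.17  0.19  0.03  1.4  -0.01  1.25] F [-0.2 -1.1 -1.4]
untilt [0.0098 0.0027 0.    ]
```

servo_tool([
  {"dx": 0, "dy": 5, "dz": 0, "rx": 0, "ry": 0, "rz": 0.14, "fingers": 1},
  {"dx": 0, "dy": 5, "dz": 0, "rx": 0, "ry": 0, "rz": 0.14, "fingers": 1},
  {"dx": 0, "dy": 5, "dz": 0, "rx": 0, "ry": 0, "rz": 0.14, "fingers": 1},
  {"dx": 0, "dy": 5, "dz": 0, "rx": 0, "ry": 0, "rz": 0.14, "fingers": 1},
  {"dx": 0, "dy": 5, "dz": 0, "rx": 0, "ry": 0, "rz": 0.14, "fingers": 1},
  {"dx": 0, "dy": 0, "dz": 0, "rx": 0, "ry": 0, "rz": 0.14, "fingers": 1},
  {"dx": 0, "dy": 0, "dz": 0, "rx": 0.01, "ry": 0.003, "rz": 0.035, "fingers": 1},
  {"dx": 0, "dy": 0, "dz": 0, "rx": 0, "ry": 0, "rz": 0, "fingers": 1},
])

```text
clock: 8.3
tcp_pos: [0.4925, 0.1878, 0.3606]
orientation: [0.003, 0.106, 0.994, 0.003]
wrist_force: [-0.5, -0.1, -1.1]
finger_gap: 0.0231
```

```bash
python3 st.py
python3 - <<'E'
from h import *
wrist("w5")
E
```

```text
8.3 [0.4925 0.1878 0.3606] yaw 2.9284 j [0.21 0.2  0.04 1.4  0.   0.42] F [-0.5 -0.1 -1.1]
untilt [-0.0057  0.0062  0.    ]
```

View pics/w5.png

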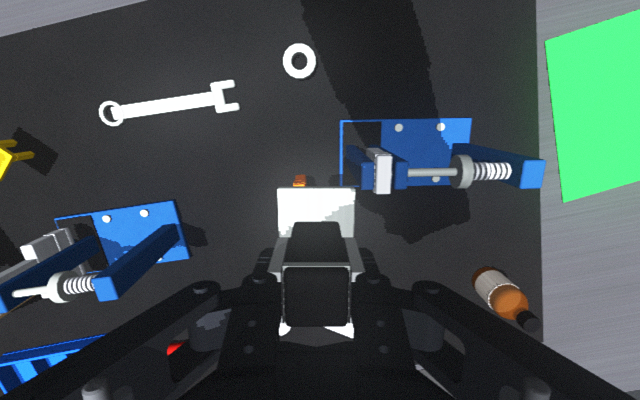

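Run:
```python
from h import *
s,r,T=wrist(None);K=r["intrinsics"]
g=r["img"].astype(int)
print("pin col rows", [ (c,[y for y in range(160,190) if g[y,c].min()>110]) for c in (415,425,435,445)])
print("row173 minRGB",[(c,g[173,c].min()) for c in range(398,480,2)])
P=lambda u,z:onplane(K,T,u,z)
u=np.array([.2065,.978]); 
for n,px,z in (("pinL",(412,173),.14),("pinR",(448,173),.14),("collar",(455,173),.14),("post2 edge",(407,174),.155),("endc",(531.5,173),.16)):
    p=P(px,z);print(n,p.round(4))
Sx=[(K,T,[(-13,68,160),(-13,88,160),(13,88,160),(13,68,160),(-13,-30,155),(13,-30,155)],[(519,160),(545,160),(544,187),(518,187),(407,161),(408,188)])]
x,rr=fit(Sx,[.5,.3,-.2]);print(x.round(4),rr.round(1).tolist())
print(env.get_state()["clock"])
```

```text
pin col rows [(415, [169, 170, 171, 172, 173, 174, 175]), (425, [168, 169, 170, 171, 172, 173, 174, 175]), (435, [168, 169, 170, 171, 172, 173, 174, 175, 176, 177, 178, 179, 180, 181]), (445, [168, 169, 170, 171, 172, 173, 174, 175])]
row173 minRGB [(398, np.int64(45)), (400, np.int64(39)), (402, np.int64(35)), (404, np.int64(40)), (406, np.int64(34)), (408, np.int64(159)), (410, np.int64(182)), (412, np.int64(186)), (414, np.int64(184)), (416, np.int64(180)), (418, np.int64(183)), (420, np.int64(179)), (422, np.int64(180)), (424, np.int64(180)), (426, np.int64(184)), (428, np.int64(174)), (430, np.int64(178)), (432, np.int64(176)), (434, np.int64(176)), (436, np.int64(174)), (438, np.int64(180)), (440, np.int64(179)), (442, np.int64(177)), (444, np.int64(176)), (446, np.int64(173)), (448, np.int64(172)), (450, np.int64(177)), (452, np.int64(177)), (454, np.int64(176)), (456, np.int64(151)), (458, np.int64(58)), (460, np.int64(56)), (462, np.int64(87)), (464, np.int64(189)), (466, np.int64(191)), (468, np.int64(183)), (470, np.int64(178)), (472, np.int64(179)), (474, np.int64(99)), (476, np.int64(140)), (478, np.int64(222))]
pinL [0.5007 0.2785 0.14  ]
pinR [0.5079 0.3116 0.14  ]
collar [0.5093 0.318  0.14  ]
post2 edge [0.4967 0.2701 0.155 ]
endc [0.5179 0.3755 0.16  ]
[ 0.5034  0.299  -0.1921] [[3.5, -1.1], [0.7, -1.6], [-3.5, 0.6], [-0.1, 1.1], [0.4, -0.3], [-2.2, 1.4]]
8.4
```

Short stand measured: entry at about (0.5025, 0.295), pin yaw −0.205. Moving above it and partway down.

servo_tool([
  {"dx": 2, "dy": 27, "dz": 0, "rx": -0.005, "ry": 0.006, "rz": 0.005, "fingers": 1},
  {"dx": 3, "dy": 30, "dz": 0, "rx": 0, "ry": 0, "rz": 0, "fingers": 1},
  {"dx": 3, "dy": 30, "dz": 0, "rx": 0, "ry": 0, "rz": 0, "fingers": 1},
  {"dx": 2, "dy": 20, "dz": 0, "rx": 0, "ry": 0, "rz": 0, "fingers": 1},
  {"dx": 0, "dy": 0, "dz": -30, "rx": 0, "ry": 0, "rz": 0, "fingers": 1},
  {"dx": 0, "dy": 0, "dz": -25, "rx": 0, "ry": 0, "rz": 0, "fingers": 1},
  {"dx": 0, "dy": 0, "dz": 0, "rx": 0, "ry": 0, "rz": 0, "fingers": 1},
  {"dx": 0, "dy": 0, "dz": 0, "rx": 0, "ry": 0, "rz": 0, "fingers": 1},
])

```text
clock: 9.2
tcp_pos: [0.5021, 0.2949, 0.3058]
orientation: [-0.0, 0.104, 0.995, 0.0]
wrist_force: [0.8, 0.2, -0.2]
finger_gap: 0.023
```

```bash
python3 st.py
cat > mont.py <<'E'
from h import *
import sys
A=read_camera("side")["img"][:,:,::-1];B=read_camera("scene")["img"][:,:,::-1]
s,r,T=wrist(None);w=r["img"][:,:,::-1]
c=lambda i,x,y:cv2.resize(i[y:y+120,x:x+160],(400,300),interpolation=cv2.INTER_CUBIC)
x=np.vstack([np.hstack([c(A,150,240),c(B,445,180)]),np.hstack([cv2.resize(w,(400,250)),cv2.resize(w[100:300,160:480],(400,250))])])
cv2.imwrite(f"pics/{sys.argv[1]}.png",x)
E
python3 mont.py m3
```

```text
9.2 [0.5021 0.2949 0.3058] yaw 2.9332 j [0.39 0.33 0.07 1.31 0.   0.6 ] F [ 0.8  0.2 -0.2]
untilt [-0.0002 -0.0007 -0.    ]
```

View pics/m3.png

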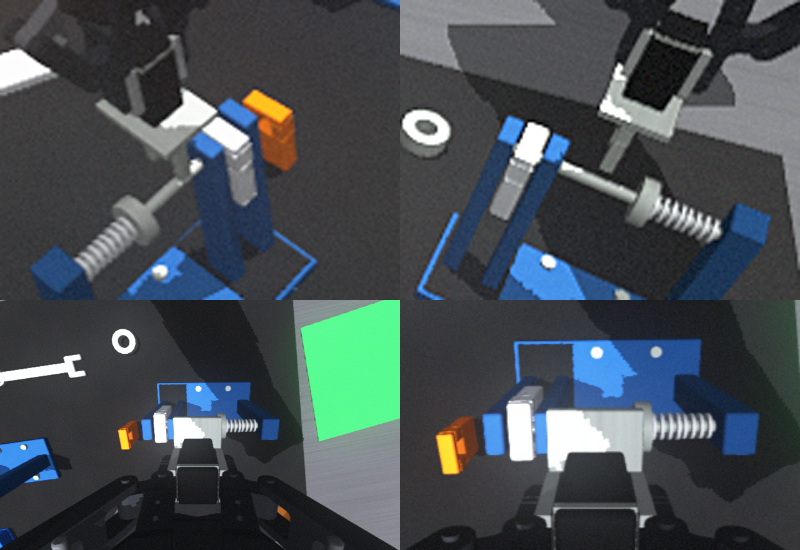

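The fork is centred over the bare pin between post and collar (scene crop at 610,165), tips about 20 mm above the pin. I'll descend slowly and watch the force.

servo_tool([
  {"dx": 0, "dy": 0, "dz": -10, "rx": 0, "ry": 0, "rz": 0, "fingers": 1},
  {"dx": 0, "dy": 0, "dz": -8, "rx": 0, "ry": 0, "rz": 0, "fingers": 1},
  {"dx": 0, "dy": 0, "dz": -6, "rx": 0, "ry": 0, "rz": 0, "fingers": 1},
  {"dx": 0, "dy": 0, "dz": 0, "rx": 0, "ry": 0, "rz": 0, "fingers": 1},
])

```text
clock: 9.75
tcp_pos: [0.5017, 0.2947, 0.2802]
orientation: [-0.001, 0.104, 0.995, -0.0]
wrist_force: [0.5, 0.6, -1.5]
finger_gap: 0.0232
```

servo_tool([
  {"dx": 0, "dy": 0, "dz": -8, "rx": 0, "ry": 0, "rz": 0, "fingers": 1},
  {"dx": 0, "dy": 0, "dz": -8, "rx": 0, "ry": 0, "rz": 0, "fingers": 1},
  {"dx": 0, "dy": 0, "dz": 0, "rx": 0, "ry": 0, "rz": 0, "fingers": 1},
  {"dx": 2, "dy": 8, "dz": 0, "rx": 0, "ry": 0, "rz": 0, "fingers": 1},
  {"dx": 2, "dy": 8, "dz": 0, "rx": 0, "ry": 0, "rz": 0, "fingers": 1},
  {"dx": 0, "dy": 0, "dz": 0, "rx": 0, "ry": 0, "rz": 0, "fingers": 1},
])

```text
clock: 10.35
tcp_pos: [0.5068, 0.3124, 0.266]
orientation: [0.001, 0.103, 0.995, 0.001]
wrist_force: [-0.7, -0.7, -2.2]
finger_gap: 0.0234
```

servo_tool([
  {"dx": 2, "dy": 8, "dz": 0, "rx": 0, "ry": 0, "rz": 0, "fingers": 1},
  {"dx": 2, "dy": 8, "dz": 0, "rx": 0, "ry": 0, "rz": 0, "fingers": 1},
  {"dx": 1, "dy": 7, "dz": 0, "rx": 0, "ry": 0, "rz": 0, "fingers": 1},
  {"dx": 1, "dy": 5, "dz": 0, "rx": 0, "ry": 0, "rz": 0, "fingers": 1},
  {"dx": 0, "dy": 0, "dz": 0, "rx": 0, "ry": 0, "rz": 0, "fingers": 1},
  {"dx": 0, "dy": 0, "dz": 0, "rx": 0, "ry": 0, "rz": 0, "fingers": 1},
])

```text
clock: 10.95
tcp_pos: [0.5123, 0.3391, 0.2656]
orientation: [0.0, 0.104, 0.995, 0.0]
wrist_force: [-0.6, -2.4, 0.1]
finger_gap: 0.023
```

```bash
python3 st.py;python3 - <<'E'
from h import *
for c in ("scene","side"):
    read_camera(c)
    for d in cut_out("short_link_eye",c):print(c,d["confidence"],d["extent"])
E
```

```text
10.95 [0.5123 0.3391 0.2656] yaw 2.934 j [0.45 0.4  0.08 1.25 0.   0.66] F [-0.6 -2.4  0.1]
untilt [-0.0006  0.0003  0.    ]
scene 0.57 [419.7, 259.9, 435.2, 294.3]
side 0.95 [248.2, 276.8, 272.4, 307.8]
side 0.59 [244.3, 319.4, 252.1, 346.4]
```

servo_tool([
  {"dx": 1, "dy": 5, "dz": 0, "rx": 0, "ry": 0, "rz": 0, "fingers": 1},
  {"dx": 0, "dy": 0, "dz": 0, "rx": 0, "ry": 0, "rz": 0, "fingers": 1},
  {"dx": 0, "dy": 0, "dz": 0, "rx": 0, "ry": 0, "rz": 0, "fingers": 1},
  {"dx": 0, "dy": 0, "dz": 0, "rx": 0, "ry": 0, "rz": 0, "fingers": 1},
])

```text
clock: 11.55
tcp_pos: [0.5133, 0.344, 0.2657]
orientation: [0.0, 0.104, 0.995, 0.0]
wrist_force: [-0.8, -3.3, 0.7]
finger_gap: 0.0231
```

```bash
python3 st.py; python3 mont.py m4
```

```text
11.55 [0.5133 0.344  0.2657] yaw 2.9339 j [0.46 0.41 0.09 1.25 0.   0.67] F [-0.8 -3.3  0.7]
untilt [-0.0006  0.0003  0.    ]
```

View pics/m4.png

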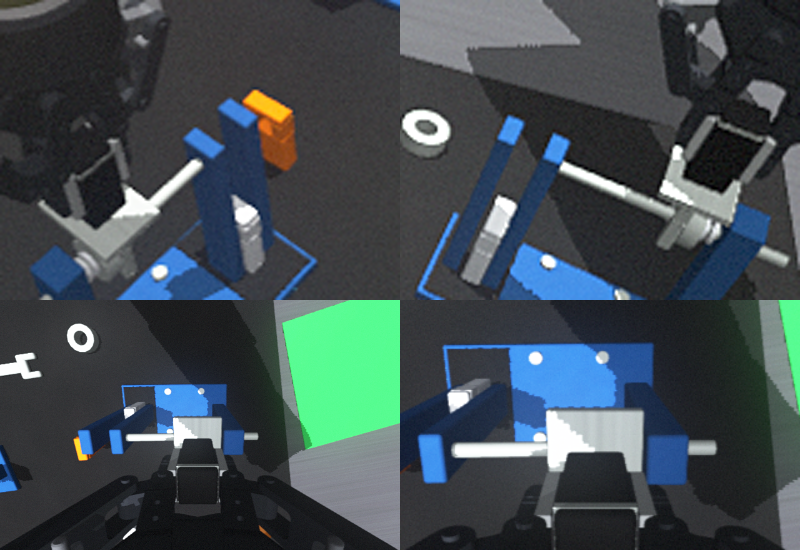

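The short link has dropped onto its pad (scene crop at 490,235). Backing off, lifting and carrying the fork back.

servo_tool([
  {"dx": -2, "dy": -10, "dz": 0, "rx": 0, "ry": 0, "rz": 0, "fingers": 1},
  {"dx": -3, "dy": -12, "dz": 0, "rx": 0, "ry": 0, "rz": 0, "fingers": 1},
  {"dx": -3, "dy": -13, "dz": 0, "rx": 0, "ry": 0, "rz": 0, "fingers": 1},
  {"dx": -3, "dy": -14, "dz": 0, "rx": 0, "ry": 0, "rz": 0, "fingers": 1},
  {"dx": 0, "dy": 0, "dz": 0, "rx": 0, "ry": 0, "rz": 0, "fingers": 1},
  {"dx": 0, "dy": 0, "dz": 0, "rx": 0, "ry": 0, "rz": 0, "fingers": 1},
])

```text
clock: 12.3
tcp_pos: [0.5024, 0.2946, 0.2661]
orientation: [0.0, 0.104, 0.995, 0.001]
wrist_force: [0.2, 0.3, -1.4]
finger_gap: 0.0233
```

servo_tool([
  {"dx": 0, "dy": 0, "dz": 15, "rx": 0, "ry": 0, "rz": 0, "fingers": 1},
  {"dx": 0, "dy": 0, "dz": 25, "rx": 0, "ry": 0, "rz": 0, "fingers": 1},
  {"dx": 0, "dy": 0, "dz": 35, "rx": 0, "ry": 0, "rz": 0, "fingers": 1},
  {"dx": 0, "dy": 0, "dz": 25, "rx": 0, "ry": 0, "rz": 0, "fingers": 1},
  {"dx": 0, "dy": 0, "dz": 0, "rx": 0, "ry": 0, "rz": 0, "fingers": 1},
])

```text
clock: 12.8
tcp_pos: [0.5036, 0.296, 0.3699]
orientation: [0.003, 0.103, 0.995, 0.002]
wrist_force: [0.3, -0.1, -0.7]
finger_gap: 0.0231
```

servo_tool([
  {"dx": 3, "dy": -38, "dz": 0, "rx": 0, "ry": 0, "rz": 0.026, "fingers": 1},
  {"dx": 3, "dy": -38, "dz": 0, "rx": 0, "ry": 0, "rz": 0.026, "fingers": 1},
  {"dx": 3, "dy": -38, "dz": 0, "rx": 0, "ry": 0, "rz": 0.026, "fingers": 1},
  {"dx": 3, "dy": -38, "dz": 0, "rx": 0, "ry": 0, "rz": 0.026, "fingers": 1},
  {"dx": 3, "dy": -38, "dz": 0, "rx": 0, "ry": 0, "rz": 0.026, "fingers": 1},
  {"dx": 3, "dy": -38, "dz": 0, "rx": 0, "ry": 0, "rz": 0.026, "fingers": 1},
  {"dx": 3, "dy": -38, "dz": 0, "rx": 0, "ry": 0, "rz": 0.026, "fingers": 1},
  {"dx": 3, "dy": -38, "dz": 0, "rx": 0, "ry": 0, "rz": 0.026, "fingers": 1},
])

```text
clock: 13.6
tcp_pos: [0.5262, -0.0102, 0.3645]
orientation: [-0.0, -0.001, 1.0, 0.001]
wrist_force: [0.4, -0.4, -0.7]
finger_gap: 0.0231
```

servo_tool([
  {"dx": 4, "dy": -38, "dz": 0, "rx": 0, "ry": 0, "rz": 0.026, "fingers": 1},
  {"dx": 4, "dy": -38, "dz": 0, "rx": 0, "ry": 0, "rz": 0.026, "fingers": 1},
  {"dx": 4, "dy": -38, "dz": 0, "rx": 0, "ry": 0, "rz": 0.026, "fingers": 1},
  {"dx": 4, "dy": -38, "dz": 0, "rx": 0, "ry": 0, "rz": 0.026, "fingers": 1},
  {"dx": 4, "dy": -38, "dz": 0, "rx": 0, "ry": 0, "rz": 0.026, "fingers": 1},
  {"dx": 4, "dy": -38, "dz": 0, "rx": 0, "ry": 0, "rz": 0.026, "fingers": 1},
  {"dx": 4, "dy": -38, "dz": 0, "rx": 0, "ry": 0, "rz": 0.026, "fingers": 1},
  {"dx": 3, "dy": -38, "dz": 0, "rx": 0, "ry": 0, "rz": 0.026, "fingers": 1},
])

```text
clock: 14.4
tcp_pos: [0.5575, -0.3143, 0.3641]
orientation: [-0.0, -0.105, 0.995, 0.001]
wrist_force: [0.2, 0.1, -0.2]
finger_gap: 0.0233
```

```bash
python3 st.py
```

```text
14.4 [ 0.5575 -0.3143  0.3641] yaw -2.9319 j [-0.64  0.45  0.39  1.51  0.   -0.85] F [ 0.2  0.1 -0.2]
untilt [-0.002  -0.0008 -0.    ]
```

servo_tool([
  {"dx": 0, "dy": 2, "dz": -30, "rx": 0, "ry": 0, "rz": 0, "fingers": 1},
  {"dx": 0, "dy": 0, "dz": -40, "rx": 0, "ry": 0, "rz": 0, "fingers": 1},
  {"dx": 0, "dy": 0, "dz": -40, "rx": 0, "ry": 0, "rz": 0, "fingers": 1},
  {"dx": 0, "dy": 0, "dz": -20, "rx": 0, "ry": 0, "rz": 0, "fingers": 1},
  {"dx": 0, "dy": 0, "dz": 0, "rx": 0, "ry": 0, "rz": 0, "fingers": 1},
  {"dx": 0, "dy": 0, "dz": 0, "rx": 0, "ry": 0, "rz": 0, "fingers": 1},
])

```text
clock: 15.0
tcp_pos: [0.5573, -0.3107, 0.2352]
orientation: [-0.0, -0.104, 0.995, 0.001]
wrist_force: [0.1, 0.3, 0.6]
finger_gap: 0.0229
```

servo_tool([
  {"dx": 0, "dy": 0, "dz": -10, "rx": 0, "ry": 0, "rz": 0, "fingers": 1},
  {"dx": 0, "dy": 0, "dz": -10, "rx": 0, "ry": 0, "rz": 0, "fingers": 1},
  {"dx": 0, "dy": 0, "dz": -5, "rx": 0, "ry": 0, "rz": 0, "fingers": 1},
  {"dx": 0, "dy": 0, "dz": 0, "rx": 0, "ry": 0, "rz": 0, "fingers": 1},
])

```text
clock: 15.4
tcp_pos: [0.5569, -0.3107, 0.2098]
orientation: [-0.001, -0.104, 0.995, 0.001]
wrist_force: [0.8, -0.2, -0.8]
finger_gap: 0.0236
```

servo_tool([
  {"dx": 0, "dy": 0, "dz": -12, "rx": 0, "ry": 0, "rz": 0, "fingers": 1},
  {"dx": 0, "dy": 0, "dz": -12, "rx": 0, "ry": 0, "rz": 0, "fingers": 1},
  {"dx": 0, "dy": 0, "dz": -12, "rx": 0, "ry": 0, "rz": 0, "fingers": 1},
  {"dx": 0, "dy": 0, "dz": -6, "rx": 0, "ry": 0, "rz": 0, "fingers": 1},
  {"dx": 0, "dy": 0, "dz": -4, "rx": 0, "ry": 0, "rz": 0, "fingers": 1},
  {"dx": 0, "dy": 0, "dz": 0, "rx": 0, "ry": 0, "rz": 0, "fingers": 1},
  {"dx": 0, "dy": 0, "dz": 0, "rx": 0, "ry": 0, "rz": 0, "fingers": 1},
])

```text
clock: 16.1
tcp_pos: [0.5574, -0.3111, 0.1649]
orientation: [0.0, -0.104, 0.995, 0.0]
wrist_force: [-0.3, -0.5, -1.5]
finger_gap: 0.023
```

servo_tool([
  {"dx": 0, "dy": 0, "dz": -2, "rx": 0, "ry": 0, "rz": 0, "fingers": 1},
  {"dx": 0, "dy": 0, "dz": 0, "rx": 0, "ry": 0, "rz": 0, "fingers": 1},
  {"dx": 0, "dy": 0, "dz": 0, "rx": 0, "ry": 0, "rz": 0, "fingers": -1},
  {"dx": 0, "dy": 0, "dz": 0, "rx": 0, "ry": 0, "rz": 0, "fingers": -1},
  {"dx": 0, "dy": 0, "dz": 0, "rx": 0, "ry": 0, "rz": 0, "fingers": -1},
  {"dx": 0, "dy": 0, "dz": 0, "rx": 0, "ry": 0, "rz": 0, "fingers": -1},
  {"dx": 0, "dy": 0, "dz": 0, "rx": 0, "ry": 0, "rz": 0, "fingers": -1},
  {"dx": 0, "dy": 0, "dz": 0, "rx": 0, "ry": 0, "rz": 0, "fingers": -1},
])

```text
clock: 16.9
tcp_pos: [0.5573, -0.311, 0.1627]
orientation: [0.0, -0.104, 0.995, 0.0]
wrist_force: [0.3, 1.0, 0.1]
finger_gap: 0.0857
```

servo_tool([
  {"dx": 0, "dy": 0, "dz": 25, "rx": 0, "ry": 0, "rz": 0, "fingers": -1},
  {"dx": 0, "dy": 0, "dz": 35, "rx": 0, "ry": 0, "rz": 0, "fingers": -1},
  {"dx": 0, "dy": 0, "dz": 45, "rx": 0, "ry": 0, "rz": 0, "fingers": -1},
  {"dx": 0, "dy": 0, "dz": 45, "rx": 0, "ry": 0, "rz": 0, "fingers": -1},
  {"dx": 0, "dy": 0, "dz": 40, "rx": 0, "ry": 0, "rz": 0, "fingers": -1},
  {"dx": 0, "dy": 0, "dz": 0, "rx": 0, "ry": 0, "rz": 0, "fingers": -1},
  {"dx": 0, "dy": 0, "dz": 0, "rx": 0, "ry": 0, "rz": 0, "fingers": -1},
])

```text
clock: 17.6
tcp_pos: [0.5577, -0.3113, 0.3539]
orientation: [0.001, -0.104, 0.995, -0.001]
wrist_force: [0.4, 0.4, -0.6]
finger_gap: 0.0854
```

```bash
python3 st.py
python3 - <<'E'
from h import *
A=read_camera("side")["img"][:,:,::-1];B=read_camera("scene")["img"][:,:,::-1]
c=lambda i,x,y:cv2.resize(i[y:y+120,x:x+160],(400,300),interpolation=cv2.INTER_CUBIC)
cv2.imwrite("pics/m5.png",np.vstack([np.hstack([c(A,280,90),c(B,160,140)]),np.hstack([c(A,150,270),c(B,445,220)])]))
E
```

```text
17.6 [ 0.5577 -0.3113  0.3539] yaw -2.9333 j [-0.63  0.44  0.35  1.48  0.   -0.84] F [ 0.4  0.4 -0.6]
untilt [0.0009 0.0023 0.    ]
```

View pics/m5.png

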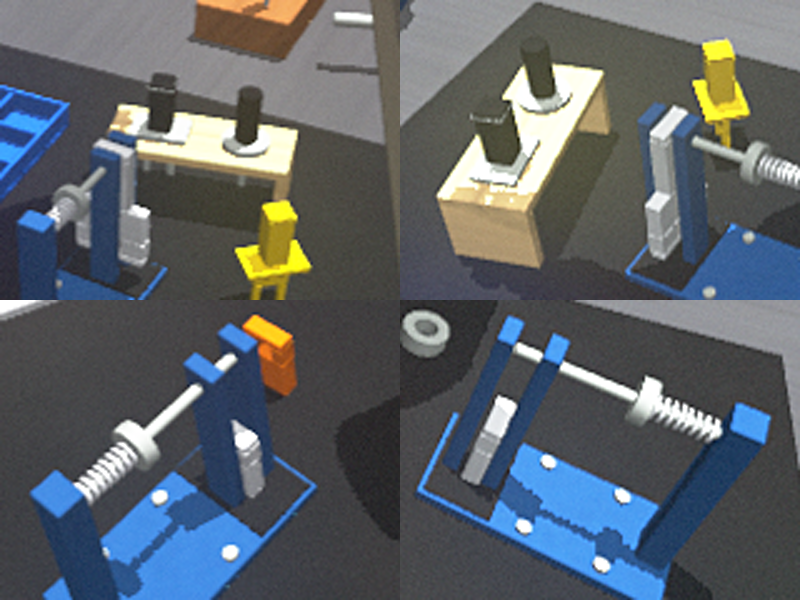

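All good: the fork stands upright in its slot, the short link is down with its pin back at rest, and the long link is still hanging. Handing in.

```bash
python3 -c "
from h import *
print(job.hand_in())"
```

```text
the job is handed in; nothing more can be done
None
```

The job is done and handed in; it reported no verdict. The forked tool pushed the short link's pin back about 30 mm (by arm travel), with up to 3.3 N at the wrist, and the short link dropped. I then put the tool back in its own rack slot.

The last pictures, at 17.6 s on the robot's clock, showed:
- **Short link:** down on its pad between the posts, with its pin sprung back to rest.
- **Long link:** still hanging on its pin.
- **Forked tool:** upright in the rack with its guard seated.
- **Gripper:** open and clear above the rack.

Two things went wrong on the way, both put right. The first move calls were refused because rows were missing keys. On the way to the stand, joint 6 hit its range limit and tilted the tool about 5 degrees in free air, so I turned the fork half round, which makes no difference to it.

The cameras disagreed by 1 to 5 mm on positions, which was within what the fits allowed.

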